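Size a cut ring in the stepped bench gauge

ROBOT

A 7-joint arm with a two-finger parallel gripper is mounted at the origin on the work surface. World frame = base frame: x ahead of the robot, y to its left, z up, the work surface at z = 0. Lengths are in m, angles in degrees, forces in N, time in s.
With the tool pointing down it reaches from about 0.425 to 0.875 m from the base axis. Payload 4.7 kg.
Tool frame: the origin (TCP) lies on the centre line of the jaws, within the pads' length; the fingertips stand env.tcp_to_tips ahead of it and the grasp point (between the pads) lies 3 mm ahead of it (env.tcp_to_tips is the distance from the TCP to the fingertips, in m); z points along the fingers, y is the line along which they close (so a half turn about z gives the same grasp; the last joint's range is limited). The gripper opens to 87 mm and grips with 3 to 60 N. Pads are 19 mm wide; open, the fingers measure 117 mm over their backs; the gripper's body (75 mm by 190 mm) begins 51 mm behind the grasp point.
Start: joints at [72.027, 18.392, -4.016, 83.108, 1.295, 78.541, -3.26], TCP at [0.209, -0.615, 0.245] pointing down, gripper open.
Joint ranges: [-163.93, 163.93], [-17.29, 119.83], [-79.2, 71.16], [3.27, 140.29], [-89.18, 269.18], [5.43, 117.66], [-154.24, 154.24]. Speed limits (degrees/s): [147.25, 147.25, 180, 180, 180, 180, 180].

INTERFACE

Orientations are given as a 3x3 rotation matrix whose columns are the frame's x, y, z axes.
In Python, from plant import readout, cams, order, env gives the robot as it stands.
- The arm moves only by the tool step_arm, never from a script. Its argument "commands" is one flat list of numbers, 4 for each row, row after row: the shift along the tool's x, y, z in m, then the turn about the tool's z in degrees. In form: [tx, ty, tz, twist, tx, ty, tz, twist, ...]. A call has 1 to 12 rows; each row shifts and turns the commanded pose from where the row before left it, along the tool's axes as they then stand; what a row does not reach is not made up. A row lasts 1/12 s, in which the tool goes at most 41.7 mm and 7.16 degrees, less where a joint would pass 70% of its speed; a pose out of reach is approached as far as the arm can. A call with a gripper value outside its range is refused whole. "jaw" is the opening, from 0 (shut) to 1 (fully open), set as the call begins (left out, the last holds). The fingers move at their own pace and stop on an object; "force" is the grip in N (left out, the last holds). Time passes only in rows, so rows that do not move let the fingers close. It gives the time, the measured TCP pose, the force, the opening and the grip force at its end, in the units of the state.
- readout.observe(): the state, without advancing time (a new reading comes with each control period).
- cams.capture(name): name is "scene" or "top" or "wrist"; returns (picture, depth): 420x560x3 uint8, red, green, blue; 420x560 float32, m along the optical axis (not along the pixel's ray), 0 where there is no reading.
- cams.get_calibration(name): a dict with "intrinsics" (3x3 intrinsics, pixels), "k1" (the pictures are not rectified: a ray, as slopes to the right and down, at radius r is drawn at 1 + k1 r^2 times it, then the intrinsics apply), "cam_to_world" (4x4, takes a point from camera to world coordinates). Camera axes: x right, y down, z forward; pixel columns grow to the right and rows downward; lengths in m; the calibration is good to about 2 mm. A picture is of the moment at which its call begins: read the wrist's pose just before it. get_calibration takes no time and is no camera call; for the wrist camera it gives the pose at the moment of the call.
- order.job_done(): hands the job in; it is judged then, once.
The state is a dict: "time": time; "joints": joint angles; "qd": joint speeds; "tau": joint torques, N m; "tool_pos": TCP position; "ee_rot": TCP orientation; "force": force on the tool from outside, world axes, zero at the start; "torque": the same for the moment, N m; "opening": finger opening in m; "gripper_force": force on a finger pad.
Only numpy, scipy, OpenCV 4.12 (cv2) and the standard library are available. Lean on these libraries where they do the work, as an engineer would, in place of code of your own. Each camera call takes 0.05 s, during which the arm holds its last target. There are 200 camera calls.

TASK

Find the size of the red ring that lies out on the bare bench: sliding it flat on the bench without lifting it, push it against the mouth of the smallest (yellow) step of the gauge first, and so on upward step by step until one lets it in, and leave it pushed fully home there against the back bar. Leave the black marker on the gauge's back bar at the middle of that step, keep the two spare rings in their tray and disturb nothing else.

Things in the scene. Friction and masses are not known exactly. Their poses are not given: they have to be found in the camera images.
- gauge: Fixed aluminium comb, 344 mm wide (y), 102 deep (x), 24 high, three bays open at the front (-x). No floor: rings slide on the bench, bay floors are paint. Origin on the bench, middle of the line of the mouths; x points into the bays, z up. Back bar 22 mm thick, its front face at x = 80 mm. Walls 14 mm thick, round noses (radius 7 mm) at x = 0. Each bay is 4 mm wider than its own ring.
- step1 (a point): Middle of the mouth of the smallest step (yellow, 80 mm wide), on the bench on the mouth line, at gauge y = -118 mm. A ring too large for a step jams in its mouth with its centre 17 to 32 mm in front of the mouth line; a 76 mm ring fully home has its centre 42 mm past it.
- step2 (a point): Middle of the mouth of the middle step (green, 96 mm wide), on the mouth line, at gauge y = -16 mm. A 92 mm ring fully home has its centre 34 mm past the mouth line.
- step3 (a point): Middle of the mouth of the largest step (blue, 112 mm wide), on the mouth line, at gauge y = +102 mm. A 108 mm ring fully home has its centre 26 mm past the mouth line.
- marker (a joint): Marker's slide along the back bar, in m: 0 at the gauge's left (+y, blue) end, growing towards -y. The middle of the blue step is at 0.063, green at 0.181, yellow at 0.283; it starts at 0 to 0.03. About 1.5 N of friction; it stays where it is left.
- marker_tab (a point): Middle of the marker's upright black tab, 48 mm above the bench, over the middle of the back bar (gauge x = 91 mm). The tab is 16 mm thick along the gauge's y, 24 mm along x; it stands from 31 to 66 mm above the bench. Its foot is 26 mm along y.
- ring_a_centre (a point): One of three look-alike red rings, 22 mm high, about 120 g, with a 50 mm round hole; lies flat on the bench. Outer diameter 76, 92 or 108 mm (all differ; which is which is not told: the gauge shows it). The point is its centre, 11 mm above the bench. One of the three lies out on the bare bench beyond the gauge's right-hand (-y) end, the other two in the tray.
- ring_b_centre (a point): One of three look-alike red rings, 22 mm high, about 120 g, with a 50 mm round hole; lies flat on the bench. Outer diameter 76, 92 or 108 mm (all differ; which is which is not told: the gauge shows it). The point is its centre, 11 mm above the bench. One of the three lies out on the bare bench beyond the gauge's right-hand (-y) end, the other two in the tray.
- ring_c_centre (a point): One of three look-alike red rings, 22 mm high, about 120 g, with a 50 mm round hole; lies flat on the bench. Outer diameter 76, 92 or 108 mm (all differ; which is which is not told: the gauge shows it). The point is its centre, 11 mm above the bench. One of the three lies out on the bare bench beyond the gauge's right-hand (-y) end, the other two in the tray.
- ring_a: The ring of point ring_a_centre; origin at the middle of its underside.
- ring_b: The ring of point ring_b_centre; origin at the middle of its underside.
- ring_c: The ring of point ring_c_centre; origin at the middle of its underside.
- tray: Fixed low wooden frame for the spare rings, inside 250 (its x) by 130 mm (its y), rim 14 mm high, 10 mm thick, grey floor level with the bench. Origin at its centre on the bench.
- glue: Bystander: white bottle, 56 mm diameter, 150 mm tall. Origin at its underside.
- tin: Bystander: steel paint tin with a green label, 80 mm diameter, 60 mm tall. Origin at its underside.
- mug: Bystander: blue mug, 80 mm diameter, 90 mm tall. Origin at its underside.
- tape: Bystander: roll of blue tape lying flat, 100 mm diameter, 24 mm high. Origin at its underside.
- brush: Bystander: paint brush lying flat. Origin at its underside.
There are look-alikes about, which are no part of the job. Leave any green or orange look-alike of the ring_b alone.

How it is judged (in metres and radians):
On the way, in this order (a step that is already met when the one before it is completed fails the run):
1. the ring is tried at the mouth of the smallest step (pressed lightly against it if it is too large, its nose in the mouth) (((x of ring_b_centre in the frame of gauge between -0.03 and 0.075 m and y of ring_b_centre in the frame of gauge between -0.133 and -0.103 m) or (x of ring_a_centre in the frame of gauge between -0.028 and 0.075 m and y of ring_a_centre in the frame of gauge between -0.133 and -0.103 m and contact force between ring_a and gauge above 0.5 N) or (x of ring_c_centre in the frame of gauge between -0.042 and 0.075 m and y of ring_c_centre in the frame of gauge between -0.133 and -0.103 m and contact force between ring_c and gauge above 0.5 N))), for 0.04 s.
2. the smallest ring is fully home in the smallest step, or a larger one is tried at the middle step (((x of ring_b_centre in the frame of gauge between 0.034 and 0.075 m and y of ring_b_centre in the frame of gauge between -0.128 and -0.108 m and height (world z) of ring_b_centre below 0.02 m) or (x of ring_a_centre in the frame of gauge between -0.03 and 0.075 m and y of ring_a_centre in the frame of gauge between -0.031 and -0.001 m) or (x of ring_c_centre in the frame of gauge between -0.03 and 0.075 m and y of ring_c_centre in the frame of gauge between -0.031 and -0.001 m and contact force between ring_c and gauge above 0.5 N))), for 0.04 s.
3. the ring is fully home in the smallest step that admits it and the marker stands at that step (((x of ring_b_centre in the frame of gauge between 0.034 and 0.075 m and y of ring_b_centre in the frame of gauge between -0.128 and -0.108 m and height (world z) of ring_b_centre below 0.02 m and value of joint marker between 0.265 and 0.301 m and horizontal distance between each of ring_a_centre, ring_c_centre and tray below 0.1 m) or (x of ring_a_centre in the frame of gauge between 0.026 and 0.075 m and y of ring_a_centre in the frame of gauge between -0.026 and -0.006 m and height (world z) of ring_a_centre below 0.02 m and value of joint marker between 0.163 and 0.199 m and horizontal distance between each of ring_b_centre, ring_c_centre and tray below 0.1 m) or (x of ring_c_centre in the frame of gauge between 0.018 and 0.075 m and y of ring_c_centre in the frame of gauge between 0.092 and 0.112 m and height (world z) of ring_c_centre below 0.02 m and value of joint marker between 0.045 and 0.081 m and horizontal distance between each of ring_b_centre, ring_a_centre and tray below 0.1 m))), for 0.2 s.
At the end, for the whole second after the job is handed in: The ring from the bare bench is in the smallest step that admits it, flat on the bench, within 8 mm of touching the back bar; the marker is within 18 mm of the middle of that step; the other two rings are in the tray (centres within 100 mm of its centre) (((x of ring_b_centre in the frame of gauge between 0.034 and 0.075 m and y of ring_b_centre in the frame of gauge between -0.128 and -0.108 m and height (world z) of ring_b_centre below 0.02 m and value of joint marker between 0.265 and 0.301 m and horizontal distance between each of ring_a_centre, ring_c_centre and tray below 0.1 m) or (x of ring_a_centre in the frame of gauge between 0.026 and 0.075 m and y of ring_a_centre in the frame of gauge between -0.026 and -0.006 m and height (world z) of ring_a_centre below 0.02 m and value of joint marker between 0.163 and 0.199 m and horizontal distance between each of ring_b_centre, ring_c_centre and tray below 0.1 m) or (x of ring_c_centre in the frame of gauge between 0.018 and 0.075 m and y of ring_c_centre in the frame of gauge between 0.092 and 0.112 m and height (world z) of ring_c_centre below 0.02 m and value of joint marker between 0.045 and 0.081 m and horizontal distance between each of ring_b_centre, ring_a_centre and tray below 0.1 m))).
It fails at once if a ring is put into a step larger than the smallest that admits it ((x of ring_b_centre in the frame of gauge between 0.005 and 0.08 m and y of ring_b_centre in the frame of gauge between -0.064 and 0.165 m) or (x of ring_a_centre in the frame of gauge between 0.005 and 0.08 m and y of ring_a_centre in the frame of gauge between 0.04 and 0.165 m)).
It fails at once if a ring is lifted off the bench (by more than 25 mm) (height (world z) of any of ring_b_centre, ring_a_centre, ring_c_centre above 0.036 m).
It fails at once if a bystander is moved by more than 30 mm (distance of any of glue, tin, mug, tape, brush from where it was at the start of the episode above 0.03 m).
It also fails if it takes over 61 s, if anything falls off the work surface, if the arm or the gripper's body presses on something with over 40 N, if the wrist force passes 120 N, or if a joint passes its speed limit or range.

## Working session

There is one attempt and no reset: what is moved stays moved. The work goes in short steps, Python scripts to look and compute and a tool call to move; the robot and the scene stay as the last step left them, time stands still between calls to the robot, and variables do not carry over. Pictures are saved under pics/ and viewed, at most 10 in all, crops included, and the job is handed in when it is done.

Besides the shell and the picture viewer there is one more tool, called after ">>>" as name(argument=value, ...) on one line, values as JSON. step_arm: Moves the arm, as the interface text tells. Its arguments: {"type":"object","properties":{"commands":{"type":"array","items":{"type":"number"}},"jaw":{"type":"number"},"force":{"type":"number"}},"required":["commands"]}

```bash
mkdir -p pics; ls
cat > h.py <<'E'
import numpy as np, cv2
from plant import readout, cams, order, env
def ray(cal,u,v):
    K=np.array(cal["intrinsics"]);k1=cal["k1"]
    d=np.array([(u-K[0,2])/K[0,0],(v-K[1,2])/K[1,1]]);s=d.copy()
    for _ in range(20): s=d/(1+k1*(s@s))
    return s
def onplane(cal,u,v,z):
    T=np.array(cal["cam_to_world"]);s=ray(cal,u,v)
    r=T[:3,:3]@np.array([s[0],s[1],1]);o=T[:3,3]
    return o+r*(z-o[2])/r[2]
def proj(cal,P):
    T=np.array(cal["cam_to_world"]);K=np.array(cal["intrinsics"])
    p=T[:3,:3].T@(np.asarray(P)-T[:3,3]);s=p[:2]/p[2];s=s*(1+cal["k1"]*(s@s))
    return K[0,0]*s[0]+K[0,2],K[1,1]*s[1]+K[1,2]
def save(im,n): cv2.imwrite("pics/"+n,im[:,:,::-1])
E
python3 - <<'E'
from h import *
s=readout.observe();print(s);print(env.tcp_to_tips)
for n in("scene","top"):
    im,d=cams.capture(n);save(im,n+"0.png");np.savez(n+"0.npz",im=im,d=d);c=cams.get_calibration(n);print(c)
E
```

```text
pics
{'time': 0.0, 'joints': array([72.02822226, 18.43872526, -4.01408088, 83.17415931,  1.29646789,
       78.5399671 , -3.26049068]), 'qd': array([-0.01802333,  0.08658946,  0.15070824, -0.06117502, -0.00697054,
        0.06214306, -0.05920714]), 'tau': array([ 6.91425498e-05, -4.91288996e+01, -4.04010275e-01, -3.12523842e+01,
       -6.40095212e-02,  4.38728440e-02,  1.78570608e-04]), 'tool_pos': array([ 0.20902391, -0.61494563,  0.24347157]), 'ee_rot': array([[ 9.46762002e-01,  3.21933502e-01, -7.29439266e-04],
       [ 3.21934301e-01, -9.46760423e-01,  1.73434553e-03],
       [-1.32260298e-04, -1.87684397e-03, -9.99998230e-01]]), 'force': array([0.0285635 , 0.0409106 , 0.24055175]), 'torque': array([-0.01242329, -0.00935136, -0.03296959]), 'gripper_force': 0.0, 'opening': 0.08677765853184198}
0.022
{'intrinsics': array([[382.791971  ,   0.        , 278.84251243],
       [  0.        , 382.791971  , 215.40570879],
       [  0.        ,   0.        ,   1.        ]]), 'k1': 0.02004188464498735, 'cam_to_world': array([[ 0.06996981,  0.72454689, -0.68566466,  1.27736104],
       [ 0.99748058, -0.04276101,  0.05660372,  0.02669592],
       [ 0.01169233, -0.68789774, -0.72571343,  0.78160956],
       [ 0.        ,  0.        ,  0.        ,  1.        ]])}
{'intrinsics': array([[440.34311385,   0.        , 280.27953402],
       [  0.        , 440.34311385, 210.69639837],
       [  0.        ,   0.        ,   1.        ]]), 'k1': -0.08042960174522604, 'cam_to_world': array([[-1.58380289e-02, -9.88411721e-01,  1.50968299e-01,
         4.09551066e-01],
       [-9.99874562e-01,  1.56371279e-02, -2.51789090e-03,
         8.34249221e-02],
       [ 1.28002279e-04, -1.50989240e-01, -9.88535398e-01,
         1.34475800e+00],
       [ 0.00000000e+00,  0.00000000e+00,  0.00000000e+00,
         1.00000000e+00]])}
```

View pics/scene0.png

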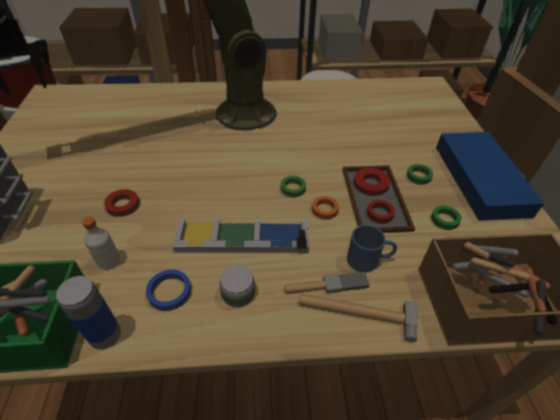

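View pics/top0.png

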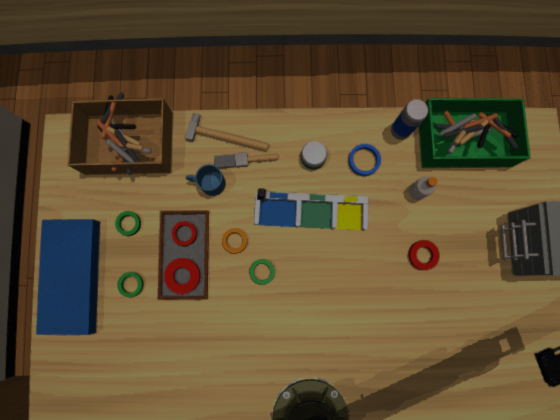

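The scene view shows the gauge around (245,237), the loose red ring at (122,202) and the tray rings at (372,181) and (381,211). In the top view the loose ring is at (424,255), the gauge spans (255–368, 190–230), the black marker is at (262,194), and the tray rings are at (184,233) and (182,276). An orange look-alike (235,240) and a green one (262,272) lie in front of the gauge.

Run:
```python
from h import *
for n in("top","scene"):
    z=np.load(n+"0.npz");im=z["im"];c=cams.get_calibration(n)
    hsv=cv2.cvtColor(im,cv2.COLOR_RGB2HSV)
    H,S,V=[hsv[:,:,i].astype(int) for i in range(3)]
    red=((H<5)|(H>174))&(S>170)&(V>60)
    def blobs(m,zz,lab,amin=60):
        k,L,st,ce=cv2.connectedComponentsWithStats(m.astype(np.uint8),connectivity=8)
        for i in range(1,k):
            if st[i,4]<amin: continue
            cn,_=cv2.findContours((L==i).astype(np.uint8),cv2.RETR_EXTERNAL,cv2.CHAIN_APPROX_NONE)
            p=cn[0][:,0,:]
            W=np.array([onplane(c,u,v,zz)[:2] for u,v in p]).astype(np.float32)
            if len(W)<5: continue
            r=cv2.minAreaRect(W);(cx,cy),rad=cv2.minEnclosingCircle(W)
            print(n,lab,st[i],np.round(ce[i],1),"rect",np.round(r[0],4),np.round(r[1],4),round(r[2],1),"circ",round(cx,4),round(cy,4),round(2*rad,4))
    blobs(red,0.022,"red")
    blobs((H>24)&(H<35)&(S>200)&(V>120),0,"yel")
    blobs((H>62)&(H<90)&(S>120)&(V>40),0,"grn")
    blobs((H>100)&(H<125)&(S>150)&(V>60),0,"blu")
    blobs((S<60)&(V>120),0.024,"alu",150)
    blobs((V<25),0.066,"blk",10)
z=np.load("top0.npz");cr=z["im"][180:275,215:455]
save(cv2.resize(cr,None,fx=3.3,fy=3.3,interpolation=cv2.INTER_CUBIC),"crop0.png")
```

```text
top red [172 221  24  25 268] [183.7 233. ] rect [0.548  0.3742] [0.0733 0.0702] 0.7 circ 0.5479 0.3734 0.075
top red [410 240  29  30 446] [423.8 254.6] rect [ 0.4708 -0.3522] [0.0861 0.0876] 86.8 circ 0.4704 -0.3515 0.0901
top red [164 258  36  36 794] [181.6 275.5] rect [0.4206 0.3785] [0.1042 0.1055] 0.4 circ 0.4205 0.3782 0.1076
top yel [337 204  24  26 570] [349.  216.7] rect [ 0.5937 -0.132 ] [0.0712 0.0777] 85.4 circ 0.5918 -0.1312 0.1008
top grn [ 428   99  101   60 2137] [470.5 139. ] rect [ 0.8768 -0.5679] [0.3249 0.2026] 89.8 circ 0.8756 -0.5685 0.3759
top grn [450 112  28  11 144] [460.5 115. ] rect [ 0.914  -0.5229] [0.0342 0.0909] 0.1 circ 0.9311 -0.5229 0.0911
top grn [498 113   9  13  80] [502.6 117.9] rect [ 0.9087 -0.6513] [0.0273 0.0413] 83.7 circ 0.9077 -0.6518 0.0474
top grn [116 212  24  23 193] [127.5 223.1] rect [0.5846 0.5545] [0.0708 0.0697] 45.4 circ 0.5838 0.5553 0.0737
top grn [250 260  24  24 169] [261.1 271.8] rect [0.4295 0.1399] [0.0686 0.0683] 44.2 circ 0.4293 0.1403 0.0709
top grn [118 273  25  24 199] [129.5 284.3] rect [0.3955 0.5423] [0.0708 0.0
[... 3924 characters left out ...]
12 0.8475 0.0867
scene blk [ 0 75  9 19 86] [ 3.5 85.3] rect [-0.1251 -0.8882] [0.1588 0.0176] 31.9 circ -0.1267 -0.8856 0.1591
scene blk [228  98  34   8  63] [245.2 102.3] rect [ 0.0366 -0.    ] [0.0445 0.1187] 0.8 circ 0.0177 -0.0003 0.1191
scene blk [490 284  38   8 194] [508.3 287.9] rect [0.849  0.5695] [0.0132 0.087 ] 2.0 circ 0.8478 0.5695 0.0874
scene blk [546 299   5  11  24] [547.5 305.1] rect [0.8919 0.6304] [0.0054 0.0249] 74.9 circ 0.8919 0.6304 0.0252
scene blk [ 10 307  16   7  64] [ 17.  309.8] rect [ 0.8354 -0.472 ] [0.0276 0.0137] 71.9 circ 0.8352 -0.4719 0.0293
scene blk [547 315  10  10  70] [551.2 319.4] rect [0.9264 0.6199] [0.0163 0.0219] 60.1 circ 0.926 0.6192 0.0235
```

View pics/crop0.png

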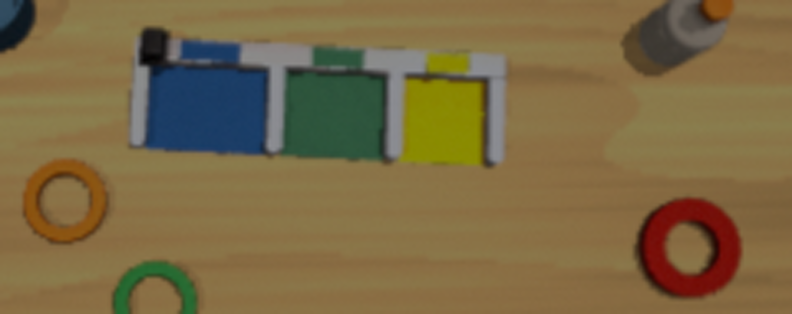

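>>> step_arm(commands=[0.0334,-0.0163,0,0,0.0334,-0.0163,0,0,0.0334,-0.0163,0,0,0.0334,-0.0163,0,0,0.0334,-0.0163,0,0,0.0334,-0.0163,0,0,0.0334,-0.0163,0,0,0.0334,-0.0163,0,0,0.0334,-0.0163,0,0,0.0334,-0.0163,0,0,0,0,0,5.8,0,0,0,5.8], jaw=0, force=5)

```text
time: 1.1
tool_pos: [0.4753, -0.35, 0.2441]
ee_rot: [[0.992, 0.127, 0.0], [0.127, -0.992, 0.001], [0.0, -0.001, -1.0]]
force: [-0.5, -1.6, -0.2]
opening: 0.0149
gripper_force: 0.0
```

>>> step_arm(commands=[0,0,0,5.8,0,0,0,5.8,0,0,0,0,0,0,0,0])

```text
time: 1.43
tool_pos: [0.4728, -0.3534, 0.2442]
ee_rot: [[0.997, -0.074, -0.001], [-0.074, -0.997, 0.0], [-0.001, -0.0, -1.0]]
force: [0.3, 0.2, 0.4]
opening: 0.001
gripper_force: 0.0
```

Run:
```python
from h import *
s=readout.observe();print(s["time"],s["tool_pos"],s["ee_rot"],s["joints"],s["opening"])
c=cams.get_calibration("wrist");im,d=cams.capture("wrist");save(im,"w1.png");np.savez("w1.npz",im=im,d=d,T=c["cam_to_world"]);print(c)
hsv=cv2.cvtColor(im,cv2.COLOR_RGB2HSV);H,S,V=[hsv[:,:,i].astype(int) for i in range(3)]
m=(((H<5)|(H>174))&(S>150)&(V>50)).astype(np.uint8)
cn,_=cv2.findContours(m,cv2.RETR_CCOMP,cv2.CHAIN_APPROX_NONE)
for k in cn:
    if len(k)<60: continue
    for z in (0.022,):
        W=np.array([onplane(c,*p,z)[:2] for p in k[:,0,:]]).astype(np.float32)
        print(len(k),cv2.boundingRect(k),cv2.minAreaRect(W),cv2.minEnclosingCircle(W))
```

```text
1.4333 [ 0.47282587 -0.35336928  0.24415114] [[ 9.97248024e-01 -7.41347997e-02 -6.39705924e-04]
 [-7.41345607e-02 -9.97248171e-01  3.89734552e-04]
 [-6.66838456e-04 -3.41237695e-04 -9.99999719e-01]] [ 47.02809314  11.85445251 -14.83791047  91.60628344   3.09599009
  76.98525576 -62.45853614] 0.000989182564847924
{'intrinsics': array([[329.35500851,   0.        , 280.14500804],
       [  0.        , 329.35500851, 210.57249798],
       [  0.        ,   0.        ,   1.        ]]), 'k1': -0.041338542973977876, 'cam_to_world': array([[-0.07389365, -0.95007255, -0.30315322,  0.55660649],
       [-0.99726538,  0.07002514,  0.02362703, -0.35955681],
       [-0.00121904,  0.30407009, -0.95264888,  0.38309175],
       [ 0.        ,  0.        ,  0.        ,  1.        ]])}
599 (245, 145, 77, 79) ((0.47176089882850647, -0.3554166555404663), (0.08684535324573517, 0.08804243803024292), 47.46406173706055) ((0.4711433947086334, -0.35589802265167236), 0.04506111517548561)
```

View pics/w1.png

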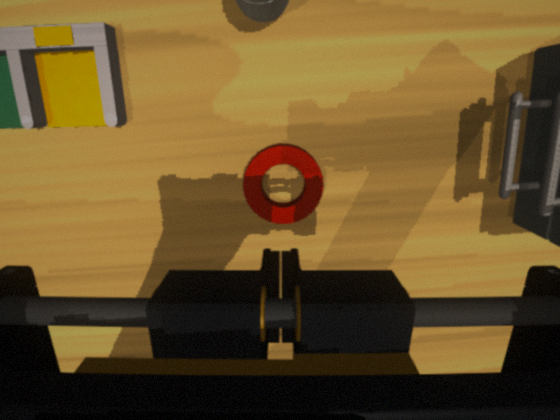

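The wrist view shows the loose ring at (283,184), with the closed fingers below it at (281,260). The yellow bay is at upper left, centred near (75,88), with its wall noses near (110,125).

>>> step_arm(commands=[0,0.0007,0.03,0,0,0,0.03,0,0,0,0.03,0,0,0,0.03,0,0,0,0.03,0,0,0,0.03,0,0,0,0.02,0,0,0,0.015,0,0,0,0,0])

```text
time: 2.23
tool_pos: [0.4704, -0.3526, 0.0256]
ee_rot: [[0.997, -0.075, -0.006], [-0.075, -0.997, 0.004], [-0.006, -0.004, -1.0]]
force: [-0.3, -0.1, -0.8]
opening: 0.0002
gripper_force: 0.0
```

>>> step_arm(commands=[0,0,0,0,0,0,0,0,0,0,0,0,0,0,0,0], jaw=0.23, force=3)

```text
time: 2.57
tool_pos: [0.4738, -0.3549, 0.0311]
ee_rot: [[0.997, -0.077, 0.002], [-0.077, -0.997, -0.002], [0.002, 0.002, -1.0]]
force: [-0.5, 0.1, -0.3]
opening: 0.0168
gripper_force: 0.0
```

Run:
```python
from h import *
s=readout.observe();print(s["time"],s["tool_pos"],s["opening"],s["gripper_force"],s["force"])
z=np.load("w1.npz");im=z["im"];c=cams.get_calibration("wrist");c["cam_to_world"]=z["T"]
hsv=cv2.cvtColor(im,cv2.COLOR_RGB2HSV);H,S,V=[hsv[:,:,i].astype(int) for i in range(3)]
m=((H>22)&(H<34)&(S>225)&(V>120));m[:50]=0;m[:,130:]=0;m[:,34:] &= True
k,L,st,ce=cv2.connectedComponentsWithStats(m.astype(np.uint8));i=1+np.argmax(st[1:,4]);print(st[i])
cn,_=cv2.findContours((L==i).astype(np.uint8),cv2.RETR_EXTERNAL,cv2.CHAIN_APPROX_NONE)
W=np.array([onplane(c,*p,0)[:2] for p in cn[0][:,0]]).astype(np.float32);r=cv2.minAreaRect(W);print(r,cv2.boxPoints(r))
m=(S<75)&(V>110);m[140:]=0;m[:,130:]=0
k,L,st,ce=cv2.connectedComponentsWithStats(m.astype(np.uint8));i=1+np.argmax(st[1:,4]);print(st[i])
B=(L==i)
for v in (60,70,80,90,100,110,118,122,124,126,128):
    u=np.flatnonzero(B[v]);g=np.split(u,np.flatnonzero(np.diff(u)>3)+1)
    print(v,[(a[0],a[-1],np.round(onplane(c,(a[0]+a[-1])/2,v,.024)[:2],4).tolist(),round((a[-1]-a[0]+1)*np.linalg.norm(onplane(c,a[0]+1,v,.024)-onplane(c,a[0],v,.024)),4)) for a in g if len(a)>3])
# other wall noses, yellow back-bar mark
m=((H>20)&(H<34)&(S>200)&(V>100));m[50:]=0;m[:,130:]=0
ys,xs=np.nonzero(m);print(len(xs),np.median(xs),np.median(ys),onplane(c,np.median(xs),np.median(ys),.024))
```

```text
2.5667 [ 0.47383994 -0.35494006  0.03111445] 0.016773727506602294 0.0 [-0.52839755  0.05608157 -0.29104056]
[  42   52   63   75 3753]
((0.5929034948348999, -0.12589070200920105), (0.06684990227222443, 0.07858478277921677), 86.74432373046875) [[ 0.55177623 -0.15703022]
 [ 0.6302342  -0.16149318]
 [ 0.63403076 -0.09475118]
 [ 0.5555728  -0.09028822]]
[  40   22   77  104 1784]
60 [(np.int64(96), np.int64(108), [0.6162, -0.1816], np.float64(0.0136))]
70 [(np.int64(98), np.int64(109), [0.6067, -0.1811], np.float64(0.0126))]
80 [(np.int64(99), np.int64(111), [0.597, -0.1805], np.float64(0.0138))]
90 [(np.int64(100), np.int64(112), [0.5872, -0.1794], np.float64(0.0139))]
100 [(np.int64(102), np.int64(114), [0.5772, -0.1794], np.float64(0.014))]
110 [(np.int64(104), np.int64(115), [0.567, -0.1788], np.float64(0.013))]
118 [(np.int64(105), np.int64(116), [0.5588, -0.1781], np.float64(0.0131))]
122 [(np.int64(106), np.int64(116), [0.5547, -0.1777], np.float64(0.012))]
124 [(np.int64(107), np.int64(115), [0.5527, -0.1773], np.float64(0.0099))]
126 []
128 []
688 53.0 36.0 [ 0.64347883 -0.13584767  0.024     ]
```

>>> step_arm(commands=[0,-0.008,0.002,0,0,-0.015,0,0,0,-0.022,0,0,0,-0.025,0,0,0,-0.025,0,0,0,-0.025,0,0,0,-0.025,0,0,0,-0.025,0,0,0,-0.025,0,0,0,-0.02,0,0,0,-0.01,0,0,0,-0.005,0,0])

```text
time: 3.57
tool_pos: [0.4906, -0.1222, 0.0278]
ee_rot: [[0.997, -0.073, -0.0], [-0.073, -0.997, 0.0], [-0.0, -0.0, -1.0]]
force: [-0.8, -1.3, 1.0]
opening: 0.02
gripper_force: 0.5
```

>>> step_arm(commands=[0,0,0,0,0,0,0,0])

```text
time: 3.73
tool_pos: [0.4905, -0.1255, 0.0275]
ee_rot: [[0.997, -0.077, -0.0], [-0.077, -0.997, -0.001], [-0.0, 0.001, -1.0]]
force: [0.1, 0.4, 0.4]
opening: 0.0199
gripper_force: 0.0
```

Run:
```python
from h import *
s=readout.observe();print(s["time"],s["tool_pos"],s["ee_rot"][:2,0],s["opening"],s["gripper_force"],s["force"])
p=s["tool_pos"][:2]-np.array([.5535,-.1297]);print("gauge rel step1",p@[.9976,-.0698],p@[.0698,.9976])
c=cams.get_calibration("wrist");im,d=cams.capture("wrist");save(im,"w2.png");np.savez("w2.npz",im=im,d=d,T=c["cam_to_world"])
```

```text
3.7333 [ 0.49046502 -0.12554234  0.02754079] [ 0.99699966 -0.07740585] 0.01993709733806409 0.0 [0.12983312 0.40892329 0.39181559]
gauge rel step1 -0.06317390008742559 -0.00025215896356974997
```

View pics/w2.png

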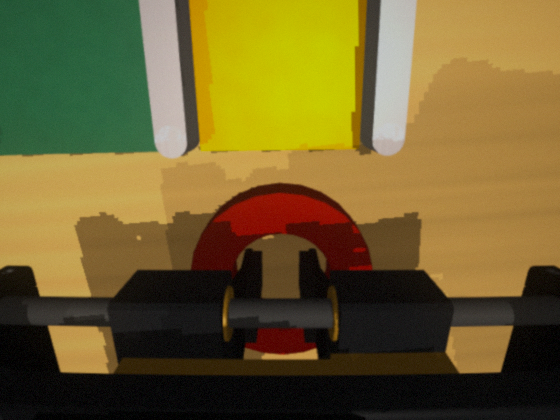

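The ring is held on the fingers at (282,270), in line with the yellow mouth between the noses at (172,145) and (388,145).

>>> step_arm(commands=[0,0,0,0,0.008,0,0,0,0.01,0,0,0,0.01,0,0,0,0.006,0,0,0,0.003,0,0,0,0.002,0,0,0,0.002,0,0,0,0.002,0,0,0,0,0,0,0], jaw=0.3, force=3)

```text
time: 4.62
tool_pos: [0.5338, -0.1282, 0.0275]
ee_rot: [[0.997, -0.077, 0.0], [-0.077, -0.997, -0.0], [0.0, 0.0, -1.0]]
force: [-0.5, -0.1, -0.0]
opening: 0.026
gripper_force: 0.4
```

```bash
cat > g.py <<'E'
from h import *
s=readout.observe();print(s["time"],s["tool_pos"],s["ee_rot"][:2,0],s["opening"],s["gripper_force"],s["force"])
p=s["tool_pos"][:2]-np.array([.5535,-.1297]);print("gauge rel step1",p@[.9976,-.0698],p@[.0698,.9976])
E
python3 g.py
```

```text
4.6167 [ 0.53381116 -0.12823523  0.02751883] [ 0.9970372  -0.07691978] 0.026008692491952458 0.44375661836966174 [-0.47771143 -0.10129364 -0.03344763]
gauge rel step1 -0.019743831810949384 8.697307971012649e-05
```

>>> step_arm(commands=[-0.004,0,0,0,0,0,0,0,0,0,0,0,0,0,0,0,0,0,0,0], jaw=0.45, force=4)

```text
time: 5.03
tool_pos: [0.5293, -0.1279, 0.0276]
ee_rot: [[0.997, -0.077, -0.0], [-0.077, -0.997, -0.0], [-0.0, 0.0, -1.0]]
force: [0.0, 0.8, 1.7]
opening: 0.0282
gripper_force: 4.0
```

>>> step_arm(commands=[0.002,0,0,0,0.002,0,0,0,0.002,0,0,0,0,0,0,0])

```text
time: 5.37
tool_pos: [0.535, -0.1286, 0.0274]
ee_rot: [[0.997, -0.077, -0.002], [-0.077, -0.997, -0.0], [-0.002, 0.0, -1.0]]
force: [-4.6, 0.1, 4.2]
opening: 0.0284
gripper_force: 4.3
```

```bash
python3 g.py
python3 - <<'E'
from h import *
im,d=cams.capture("wrist");save(im,"w3.png")
E
```

```text
5.3667 [ 0.53502433 -0.12864271  0.02736235] [ 0.99701333 -0.07721033] 0.02842817339857301 4.326525776341441 [-4.63218744  0.13344182  4.18397408]
gauge rel step1 -0.018505122108040093 -0.00023485117657632792
```

View pics/w3.png

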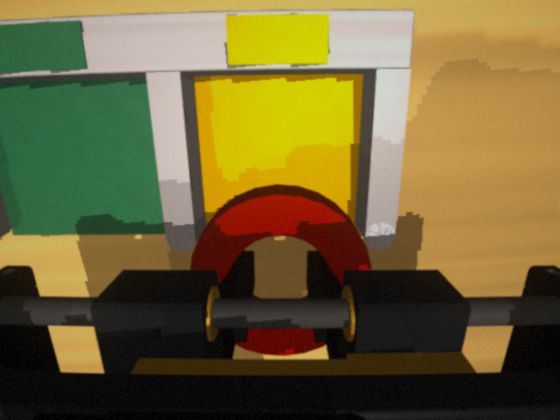

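The 92 mm-looking ring jams in the yellow mouth at (280,245), its front only 27 mm in. The 4.6 N reaction and the centre at x = −18.5 mm match a 92 mm ring (expected −17.5 mm). Next I'll back off and try green.

>>> step_arm(commands=[-0.008,0,0,0,-0.014,0,0,0,-0.014,0,0,0,-0.008,0,0,0,0,-0.01,0,0,0,-0.018,0,0,0,-0.022,0,0,0,-0.022,0,0,0,-0.018,0,0,0,-0.01,0,0,0,-0.002,0,0,0,0,0,0])

```text
time: 6.42
tool_pos: [0.4997, -0.0226, 0.0275]
ee_rot: [[0.997, -0.075, 0.0], [-0.075, -0.997, 0.0], [0.0, -0.0, -1.0]]
force: [-0.1, -0.3, -1.7]
opening: 0.0285
gripper_force: 4.2
```

```bash
python3 g.py
python3 - <<'E'
from h import *
c=cams.get_calibration("wrist");im,d=cams.capture("wrist");save(im,"w4.png");s=readout.observe()
hsv=cv2.cvtColor(im,cv2.COLOR_RGB2HSV);H,S,V=[hsv[:,:,i].astype(int) for i in range(3)]
m=(((H<5)|(H>174))&(S>150)&(V>40)).astype(np.uint8)
for v in (220,230,240,250,260):
    u=np.flatnonzero(m[v]);print("ring",v,u[0],u[-1],onplane(c,u[0],v,.022)[:2],onplane(c,u[-1],v,.022)[:2])
w=(S<75)&(V>100)
for v in (20,40,60,80,100,110,120,130,140,150):
    u=np.flatnonzero(w[v]);g=np.split(u,np.flatnonzero(np.diff(u)>4)+1)
    print(v,[(a[0],a[-1],np.round(onplane(c,(a[0]+a[-1])/2,v,.024)[:2],4).tolist()) for a in g if len(a)>8])
E
```

```text
6.4167 [ 0.49974645 -0.02262848  0.02746121] [ 0.99715823 -0.07533525] 0.02848066312297602 4.181707497773459 [-0.13909741 -0.25564069 -1.74901881]
gauge rel step1 -0.06109812996035732 0.10306254901707507
ring 220 213 347 [0.53532085 0.00624787] [ 0.53065864 -0.05594112]
ring 230 206 354 [0.53062195 0.01022903] [ 0.52542153 -0.05916963]
ring 240 200 361 [0.52578819 0.01382192] [ 0.52007284 -0.06247008]
ring 250 197 365 [0.52074527 0.01605014] [ 0.51471936 -0.06440155]
ring 260 193 367 [0.51562739 0.01881723] [ 0.50932485 -0.06540494]
20 [(np.int64(125), np.int64(160), [0.6202, 0.0225]), (np.int64(404), np.int64(438), [0.612, -0.0861])]
40 [(np.int64(127), np.int64(162), [0.613, 0.023]), (np.int64(402), np.int64(436), [0.6048, -0.0855])]
60 [(np.int64(130), np.int64(164), [0.6056, 0.0233]), (np.int64(400), np.int64(434), [0.5974, -0.0849])]
80 [(np.int64(132), np.int64(166), [0.598, 0.0239]), (np.int64(399), np.int64(432), [0.5898, -0.0846])]
100 [(np.int64(135), np.int64(168), [0.5902, 0.0242]), (np.int64(397), np.int64(430), [0.582, -0.084])]
110 [(np.int64(136), np.int64(169), [0.5862, 0.0246]), (np.int64(396), np.int64(429), [0.578, -0.0838])]
120 [(np.int64(137), np.int64(170), [0.5821, 0.0249]), (np.int64(395), np.int64(427), [0.574, -0.0833])]
130 [(np.int64(138), np.int64(171), [0.578, 0.0252]), (np.int64(395), np.int64(426), [0.5699, -0.0832])]
140 [(np.int64(140), np.int64(172), [0.5738, 0.0253]), (np.int64(394), np.int64(425), [0.5657, -0.0829])]
150 [(np.int64(141), np.int64(173), [0.5696, 0.0257]), (np.int64(394), np.int64(423), [0.5614, -0.0827])]
```

View pics/w4.png

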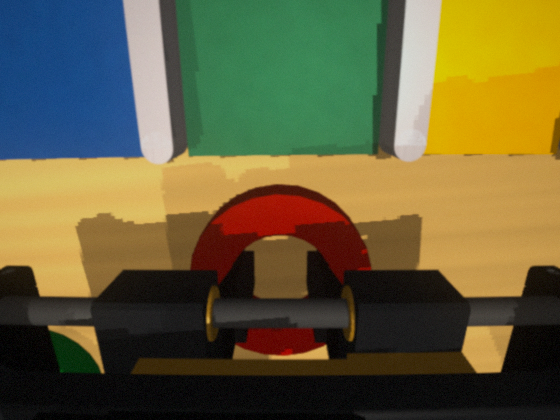

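The ring (280,265) sits in front of the green mouth, between the noses at (157,150) and (408,150). It is about 1 mm too far to +y, which I'll correct before pushing in.

>>> step_arm(commands=[0,0.001,0,0,0.008,0,0,0,0.012,0,0,0,0.012,0,0,0,0.012,0,0,0,0.012,0,0,0,0.012,0,0,0,0.01,0,0,0,0.006,0,0,0,0.004,0,0,0,0.003,0,0,0,0,0,0,0], jaw=0.29, force=3)

```text
time: 7.47
tool_pos: [0.5906, -0.0315, 0.0275]
ee_rot: [[0.997, -0.077, 0.0], [-0.077, -0.997, -0.0], [0.0, 0.0, -1.0]]
force: [0.4, 0.4, 0.5]
opening: 0.0251
gripper_force: 0.0
```

```bash
python3 g.py
```

```text
7.4667 [ 0.5905536  -0.03149117  0.02750088] [ 0.99701874 -0.07715905] 0.02514858161371062 7.28901248692182e-06 [0.42410141 0.44865641 0.49866181]
gauge rel step1 0.030109696675175757 0.10055946572351375
```

>>> step_arm(commands=[0.002,0,0,0,0.002,0,0,0,0.002,0,0,0,0.002,0,0,0,0,0,0,0])

```text
time: 7.88
tool_pos: [0.5967, -0.0318, 0.0273]
ee_rot: [[0.997, -0.077, -0.004], [-0.077, -0.997, -0.0], [-0.004, 0.0, -1.0]]
force: [-4.6, 1.5, 1.3]
opening: 0.0253
gripper_force: 3.1
```

```bash
python3 g.py
```

```text
7.8833 [ 0.59670188 -0.03181247  0.02731201] [ 0.99702928 -0.07693788] 0.02532255765573565 3.056853175512515 [-4.63721075  1.46330629  1.34760572]
gauge rel step1 0.03626564450308537 0.10066808919927338
```

>>> step_arm(commands=[-0.004,0,0,0,0,0,0,0,0,0,0,0,0,0,-0.015,0,0,0,-0.025,0,0,0,-0.03,0,0,0,-0.03,0,0.005,-0.03,-0.03,0,0.005,-0.035,-0.02,0,0.005,-0.035,-0.01,0,0.005,-0.035,0,0,0.0045,-0.028,0,0], jaw=0.05, force=3)

```text
time: 8.88
tool_pos: [0.632, 0.1317, 0.1887]
ee_rot: [[0.997, -0.076, 0.004], [-0.076, -0.997, 0.002], [0.004, -0.002, -1.0]]
force: [-0.1, -0.2, -0.5]
opening: 0.0043
gripper_force: 0.0
```

>>> step_arm(commands=[0,0,0,0,0,0,0,0,0,0,0,0], jaw=0.7)

```text
time: 9.13
tool_pos: [0.6312, 0.1274, 0.1866]
ee_rot: [[0.997, -0.077, 0.0], [-0.077, -0.997, -0.001], [0.0, 0.001, -1.0]]
force: [-0.4, -1.4, -0.1]
opening: 0.017
gripper_force: 0.0
```

```bash
python3 g.py
python3 - <<'E'
from h import *
c=cams.get_calibration("wrist");im,d=cams.capture("wrist");save(im,"w5.png");np.savez("w5.npz",im=im,d=d,T=c["cam_to_world"])
hsv=cv2.cvtColor(im,cv2.COLOR_RGB2HSV);H,S,V=[hsv[:,:,i].astype(int) for i in range(3)]
ct=cams.get_calibration("top");t,_=cams.capture("top");hs=cv2.cvtColor(t,cv2.COLOR_RGB2HSV)
o=np.array([.5617,-.0120])
for n,cc,hh in(("wrist",c,hsv),("top",ct,hs)):
    m=(((hh[:,:,0]<5)|(hh[:,:,0]>174))&(hh[:,:,1]>150)&(hh[:,:,2]>40)).astype(np.uint8)
    for k in cv2.findContours(m,cv2.RETR_EXTERNAL,cv2.CHAIN_APPROX_NONE)[0]:
        if len(k)<50: continue
        W=np.array([onplane(cc,*p,.022)[:2] for p in k[:,0]]).astype(np.float32);r=cv2.minAreaRect(W)
        p=np.array(r[0])-o;print(n,"ring",r,p@[.9976,-.0698],p@[.0698,.9976])
Z=d.copy();T=c["cam_to_world"]
vv,uu=np.nonzero((V<45)&(d>0)&(np.arange(420)[:,None]<245))
if len(vv):
    K=c["intrinsics"];s=np.stack([(uu-K[0,2])/K[0,0],(vv-K[1,2])/K[1,1]],1);s/=1+c["k1"]*(s**2).sum(1,keepdims=True)
    P=np.c_[s,np.ones(len(s))]*d[vv,uu][:,None]@T[:3,:3].T+T[:3,3]
    q=(P[:,2]>.058)&(P[:,2]<.075);print(q.sum(),np.median(P[q],0),P[q].min(0),P[q].max(0),uu[q].mean(),vv[q].mean())
E
```

```text
9.1333 [0.63115383 0.12738211 0.18655637] [ 0.9969992  -0.07741151] 0.016996850899042956 0.0 [-0.41525042 -1.38528026 -0.12821944]
gauge rel step1 0.059523133290602555 0.2618853554435433
wrist ring ((0.4614275395870209, 0.3633761703968048), (0.0808267593383789, 0.05293605476617813), 85.76415252685547) -0.12623306320168493 0.36747624985102656
wrist ring ((0.5654137134552002, 0.3587215542793274), (0.07416974753141403, 0.054169535636901855), 86.01738739013672) -0.022171563945789317 0.37009103974823
wrist ring ((0.594635009765625, -0.030057117342948914), (0.09208925068378448, 0.08808812499046326), 86.11371612548828) 0.03411635253272536 -0.01571491657968521
top ring ((0.42058777809143066, 0.3785301744937897), (0.10424493998289108, 0.1055430993437767), 0.4257642924785614) -0.1680325587556553 0.3797432689857865
top ring ((0.5480190515518188, 0.3727041780948639), (0.07347734272480011, 0.07330740988254547), 0.6569528579711914) -0.040500465802926995 0.3828259578657532
top ring ((0.5958817601203918, -0.0342072919011116), (0.08881188929080963, 0.08024002611637115), 22.957927703857422) 0.035649792870800515 -0.019768107544145583
1506 [0.69861805 0.26688685 0.06515309] [0.64969559 0.12690857 0.05801496] [0.74013313 0.32492998 0.07499824] 121.88844621513944 144.36454183266932
```

View pics/w5.png

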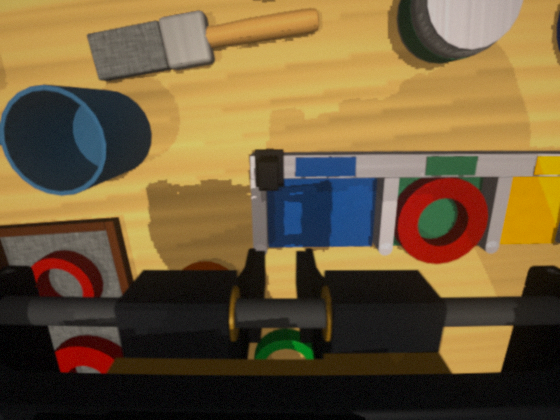

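The ring is fully home in the green bay at (442,220), touching the back bar. The marker stands at (268,170). The mug is at (75,140), clear of the marker.

Run:
```python
from h import *
z=np.load("w5.npz");im,d,T=z["im"],z["d"],z["T"];c=cams.get_calibration("wrist");c["cam_to_world"]=T
V=im.max(2).astype(int);m=np.zeros_like(V,bool);m[145:195,245:295]=True
vv,uu=np.nonzero((V<60)&(d>0)&m)
K=c["intrinsics"];s=np.stack([(uu-K[0,2])/K[0,0],(vv-K[1,2])/K[1,1]],1);s/=1+c["k1"]*(s**2).sum(1,keepdims=True)
P=np.c_[s,np.ones(len(s))]*d[vv,uu][:,None]@T[:3,:3].T+T[:3,3]
o=np.array([.5617,-.0120])
for a,b in((.061,.072),(.035,.06)):
    q=(P[:,2]>a)&(P[:,2]<b);Q=P[q];print(q.sum(),Q.mean(0),Q.min(0),Q.max(0),uu[q].min(),uu[q].max(),vv[q].min(),vv[q].max())
    g=np.c_[(Q[:,:2]-o)@[.9976,-.0698],(Q[:,:2]-o)@[.0698,.9976]];print(np.percentile(g,[5,95],0),.165-g.mean(0)[1])
# gauge ends at row of back bar
S=cv2.cvtColor(im,cv2.COLOR_RGB2HSV)[:,:,1]
for p in ((298,167),(355,167),(428,166),(476,166)): 
    w=onplane(c,*p,.024)[:2]-o;print(p,w@[.9976,-.0698],w@[.0698,.9976])
```

```text
586 [0.66249684 0.13524375 0.06477774] [0.64953839 0.12690857 0.06125905] [0.67426109 0.14346897 0.06722318] 258 277 161 190
[[0.07906902 0.14670221]
 [0.10101745 0.16100019]] 0.01107401676721445
99 [0.67191992 0.1337189  0.0472758 ] [0.65090952 0.12696241 0.03522644] [0.67439257 0.14195312 0.05954075] 259 278 156 184
[[0.08214998 0.14584918]
 [0.10181508 0.16054503]] 0.011937474167656698
(298, 167) 0.08956459928626713 0.12742196068568168
(355, 167) 0.08926015837138807 0.0746818504779448
(428, 166) 0.08995681796574427 0.006450272415707886
(476, 166) 0.08990103065893282 -0.0393474252622302
```

>>> step_arm(commands=[0.0155,-0.005,0,0,0.015,-0.0052,0,0,0,0,0.02,0,0,0,0.03,0,0,0,0.03,0,0,0,0.025,0,0,0,0.015,0,0,0,0.006,0,0,0,0,0,0,0,0,0])

```text
time: 10.07
tool_pos: [0.663, 0.1357, 0.062]
ee_rot: [[0.997, -0.078, 0.002], [-0.078, -0.997, 0.0], [0.002, -0.0, -1.0]]
force: [0.9, -0.1, 0.7]
opening: 0.0609
gripper_force: 0.0
```

>>> step_arm(commands=[0,0,0,0,0,0,0,0,0,0,0,0,0,0,0,0,0,0,0,0,0,0,0,0], jaw=0, force=8)

```text
time: 10.57
tool_pos: [0.6622, 0.1361, 0.0611]
ee_rot: [[0.997, -0.077, 0.0], [-0.077, -0.997, -0.0], [0.0, 0.0, -1.0]]
force: [0.2, -0.6, 0.6]
opening: 0.029
gripper_force: 0.0
```

```bash
python3 g.py
```

```text
10.5667 [0.66223018 0.13610326 0.06105706] [ 0.99703439 -0.07695645] 0.028966570780467417 0.0 [ 0.18044943 -0.61583321  0.5868868 ]
gauge rel step1 0.08991616071864159 0.27275469526462054
```

>>> step_arm(commands=[0,0,0,0,0,0,0,0,0,0,0,0,0,0,0,0,0,0,0,0])

```text
time: 10.98
tool_pos: [0.6621, 0.136, 0.0608]
ee_rot: [[0.997, -0.077, -0.0], [-0.077, -0.997, -0.0], [-0.0, 0.0, -1.0]]
force: [-0.1, 0.6, 0.9]
opening: 0.016
gripper_force: 8.0
```

>>> step_arm(commands=[0,0.005,0,0,0.0001,0.01,0,0,0.0002,0.018,0,0,0.0002,0.02,0,0,0.0002,0.022,0,0,0.0002,0.022,0,0,0.0002,0.022,0,0,0.0002,0.02,0,0,0.0001,0.015,0,0,0.0001,0.01,0,0,0,0.006,0,0,0,0.001,0,0])

```text
time: 11.98
tool_pos: [0.6508, -0.0363, 0.0608]
ee_rot: [[0.997, -0.078, 0.001], [-0.078, -0.997, -0.001], [0.001, 0.001, -1.0]]
force: [3.4, -2.2, -1.9]
opening: 0.0164
gripper_force: 8.0
```

```bash
python3 g.py
```

```text
11.9833 [ 0.65076223 -0.03628915  0.06080195] [ 0.99691574 -0.07847464] 0.01641611648309431 7.999794480856508 [ 3.44224791 -2.17180037 -1.89985115]
gauge rel step1 0.09050872314264931 0.09997556576806058
```

>>> step_arm(commands=[0,0,0,0,0,0,0,0,0,0,0,0,0,0,-0.02,0,0,0,-0.03,0,0,0,-0.03,0,0,0,-0.03,0,-0.02,0,-0.02,0,-0.02,0,0,0,0,0,0,0,0,0,0,0], jaw=0.5)

```text
time: 12.9
tool_pos: [0.6099, -0.0306, 0.1913]
ee_rot: [[0.997, -0.076, 0.0], [-0.076, -0.997, -0.001], [0.0, 0.001, -1.0]]
force: [0.9, 0.0, -0.8]
opening: 0.0435
gripper_force: 0.0
```

```bash
python3 g.py
python3 - <<'E'
from h import *
c=cams.get_calibration("wrist");im,d=cams.capture("wrist");save(im,"w6.png");T=np.array(c["cam_to_world"])
o=np.array([.5617,-.0120]);G=np.array([[.9976,.0698],[-.0698,.9976]])
hh=cv2.cvtColor(im,cv2.COLOR_RGB2HSV)
m=(((hh[:,:,0]<5)|(hh[:,:,0]>174))&(hh[:,:,1]>150)&(hh[:,:,2]>40)).astype(np.uint8)
for k in cv2.findContours(m,cv2.RETR_EXTERNAL,cv2.CHAIN_APPROX_NONE)[0]:
    if len(k)<50: continue
    W=np.array([onplane(c,*p,.022)[:2] for p in k[:,0]]).astype(np.float32);r=cv2.minAreaRect(W);print("ring",r,(np.array(r[0])-o)@G)
vv,uu=np.nonzero((im.max(2)<60)&(d>0));K=c["intrinsics"]
s=np.stack([(uu-K[0,2])/K[0,0],(vv-K[1,2])/K[1,1]],1);s/=1+c["k1"]*(s**2).sum(1,keepdims=True)
P=np.c_[s,np.ones(len(s))]*d[vv,uu][:,None]@T[:3,:3].T+T[:3,3];g=(P[:,:2]-o)@G
q=(P[:,2]>.061)&(P[:,2]<.072)&(g[:,0]>.07)&(g[:,0]<.11)&(abs(g[:,1])<.15);print(q.sum(),g[q].mean(0),"joint",.165-g[q][:,1].mean())
E
```

```text
12.9 [ 0.6099053  -0.03055459  0.19133394] [ 0.99713313 -0.07566685] 0.043457054282394325 0.0 [ 0.86157724  0.04700156 -0.76690906]
gauge rel step1 0.049349580440369564 0.10284455277447464
ring ((0.5941216945648193, -0.031237125396728516), (0.08927632123231888, 0.0864185094833374), 83.9380874633789) [ 0.03368663 -0.01692792]
578 [ 0.09137797 -0.01783282] joint 0.18283281943351326
```

View pics/w6.png

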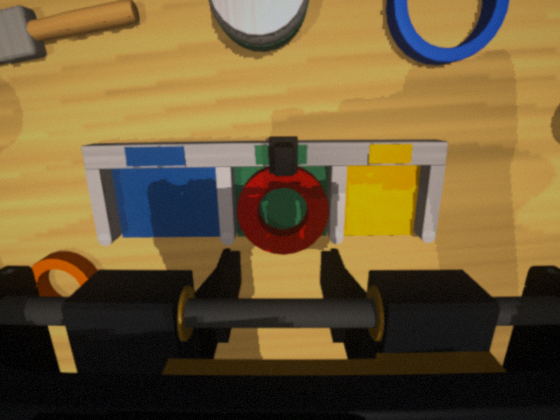

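The ring at (283,209) is home in the green bay, measured at x 33.7 mm. The marker at (284,152) stands at the middle of the green step, joint about 0.183.

```bash
python3 -c "
from plant import order
print(order.job_done())"
```

```text
the job is handed in; nothing more can be done
None
```

The loose ring is the 92 mm one: it jammed in the yellow mouth and went fully home in the green (middle) step, the marker stands at the middle of that step (joint about 0.183), the two spare rings were left in the tray, and the job is handed in at about 13 s of the 61 s allowed; the hand-in gave no verdict.

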